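# Load a filter cartridge and clamp it home

## Robot

A 6-joint arm with a two-finger parallel gripper is mounted at the origin on a cart in front of the work surface, level with it; the furniture and walls round the work are solid. World frame = base frame: x ahead of the robot, y to its left, z up, the work surface at z = 0. Lengths are in m, angles in rad, forces in N, time in s.
With the tool pointing down it reaches from about 0.375 to 0.9 m from the base axis. Payload 3.1 kg.
Tool frame: the origin (TCP) lies between the finger pads; the fingertips stand 8 mm ahead of it and the grasp point (between the pads) lies 11 mm behind it; z points along the fingers, y is the line along which they close (so a half turn about z gives the same grasp; the last joint's range is limited). The gripper opens to 85 mm and grips with 20 to 120 N. Pads are 22 mm wide; open, the fingers measure 114 mm over their backs; the gripper's body (76 mm by 85 mm) begins 54 mm behind the grasp point. The pads swing forward as they close: fully open they stand 13 mm farther back than shut.
Start: joints at [0.926, 0.527, 1.433, -0, 1.181, -0.178], TCP at [0.281, 0.558, 0.239] pointing down, gripper open.
Joint ranges: [-3.08, 3.08], [-0.75, 2.2], [0.22, 2.44], [-1.43, 4.57], [0, 2.65], [-2.85, 2.85]. Speed limits (rad/s): [2.79, 2.79, 3.14, 3.14, 3.14, 3.14].

## Interface

Orientations are given as a unit quaternion [x, y, z, w].
In Python, from station import readout, cams, sign_off gives the robot as it stands.
- The arm moves only by the tool send_rows, never from a script. Its argument "commands" is text: rows parted by semicolons, each of 5 numbers parted by spaces: the finger opening in mm, from 0 to 85.4, then the shift along the tool's x, y, z each as a share of 0.02 m, from -1 to 1, then the turn about the tool's z as a share of 4 degrees, from -1 to 1. In form: grip dx dy dz spin; .... A call has 1 to 20 rows; each row shifts and turns the commanded pose from where the row before left it, along the tool's axes as they then stand; what a row does not reach is not made up. A row lasts 1/12 s, in which the tool goes at most 41.7 mm and 7.16 degrees, less where a joint would pass 70% of its speed; a pose out of reach is approached as far as the arm can. A call with a number of a shift or a turn outside -1 to 1 is refused whole. A call with a gripper value outside its range is refused whole. The fingers move at their own pace and stop on an object; "grip_force" is the grip in N (left out, the last holds). Time passes only in rows, so rows that do not move let the fingers close. It gives the time, the measured TCP pose, the force, the opening and the grip force at its end, in the units of the state.
- readout.sense(): the state, without advancing time (a new reading comes with each control period).
- cams.snapshot(name): name is "scene" or "top"; returns a dict with "pixels" (384x512x3 uint8, red, green, blue), "intrinsics" (3x3 intrinsics, pixels), "eye" and "rotation" of the camera in the world. Camera axes: x right, y down, z forward; pixel columns grow to the right and rows downward; lengths in m; the calibration is good to about 2 mm. A picture is of the moment at which its call begins. There is no depth.
- sign_off(): hands the job in; it is judged then, once.
The state is a dict: "t": time; "q": joint angles; "qd": joint speeds; "tau": joint torques, N m; "tcp_pos": TCP position; "tool_rot": TCP orientation; "force": force on the tool from outside, world axes, zero at the start; "ft_torque": the same for the moment, N m; "finger_gap": opening from 0.0 (shut) to 1.0 (fully open); "gripper_force": force on a finger pad.
Only numpy, scipy, OpenCV 4.12 (cv2) and the standard library are available. Lean on these libraries where they do the work, as an engineer would, in place of code of your own. Each camera call takes 0.05 s, during which the arm holds its last target. There are 200 camera calls.

## Task

Stand the loose white filter cartridge in the round pocket of the clamp holder and let go of it, then swing the holder's hinged clamp down over it so that the clamp alone drives the cartridge down on to the firm stop inside. Lean on the clamp bar firmly for a moment once you feel the stop, but do not force it, and leave the clamp closed on the cartridge. Leave the bottles and the other things on the bench where they stand.

Things in the scene. Friction and masses are not known exactly. Their poses are not given: they have to be found in the camera images.
- cartridge_center (a point): Centre (half-way up) of the loose filter cartridge: a plain white upright cylinder with two thin grey bands and a bare metal disc on its flat top, diameter 36 mm, height 56 mm, about 0.09 kg; its lower edge tapers to 31 mm over the last 4 mm. z of its frame is its axis, upwards at the start; either yaw is the same. It stands on the worktop, 28 mm below this point.
- pocket (a point): Centre of the mouth (top rim) of the holder's round pocket, 48 mm above the worktop. The pocket is an upright 38.5 mm bore with a 2 mm chamfer in a grey block 58 mm square. A cartridge first rests in it with its base 21 mm below the rim, its centre 7 mm above the rim and its top 35 mm above it.
- seat_rest (a point): Where the cartridge's base first rests: top of the raised sprung seat in the pocket, 27 mm above the worktop The seat gives way above about 3 N (0.2 N more per mm) and pushes the cartridge up again when let go. A firm rubber-mounted stop (20 N per mm) lies 5 to 17 mm below this point; its height is set differently each time and cannot be seen.
- cradle: The aluminium clamp holder, fixed to the worktop. Origin on the worktop under the pocket's centre; its +x runs from the pocket to the hinge, its y is parallel to the hinge axis, z up. Base plate 130 x 116 x 6 mm; two hinge posts, 20 x 10 mm and 96 mm high, stand at x = 60 mm, y = +-49 mm.
- clamp (a joint): Angle of the hinged clamp in rad: 0 with its arms level, lying from the hinge over the pocket; grows as it opens upwards, 1.57 upright, more leaning away from the pocket; range -0.4 to 2.3. The stiff hinge stays where it is left. The roller meets a cartridge on the raised seat at about 0.12; the cartridge reaches the firm stop somewhere between +0.05 and -0.2.
- clamp_roller (a point): Middle of the clamp's white press roller, radius 9 mm, 24 mm long, 60 mm from the hinge: it bears on the cartridge's top.
- clamp_hinge (a point): Middle of the clamp's hinge axis, 85 mm above the worktop and 60 mm from the pocket's axis.
- clamp_bar (a point): Middle of the clamp's black cross bar (handle): round, 12 mm thick, parallel to the hinge, 125 mm from it, 73 mm free between the steel side plates. Frame: x to the hinge, y along the bar. Moving it takes 2 to 7 N; from touch to stop 4 to 8 N downwards, then it stiffens suddenly: 14 to 18 N seats the cartridge firmly, under 10 N is too little, over 24 N crushes it.
- round_bottle: White plastic bottle with a white cap, 46 mm in diameter, 104 mm high, a bystander; origin at its foot.
- reagent_bottle: Square-shouldered white bottle with a blue cap, 50 x 50 x 103 mm, a bystander; origin at its foot.
- timer: White bench timer standing on edge, 20 x 68 x 60 mm, a bystander; origin at its foot.
- marker: Marker pen lying down, 131 mm long, 17 mm thick, a bystander; origin on its underside.
- petri_dish: Clear flat dish, 90 mm across, 15 mm high, a bystander; origin at its foot.
There are look-alikes about, which are no part of the job. Leave any red look-alike of the part that bears cartridge_center alone.

How it is judged:
On the way, in this order (a step that is already met when the one before it is completed fails the run):
1. the cartridge stands in the pocket on the raised seat, let go, with the clamp still up (horizontal distance between cartridge_center and pocket below 0.004 m and angle between cartridge_center's own z axis and vertical below 0.1 rad and z of cartridge_center in the frame of cradle between 0.05 and 0.059 m and contact force between the fingers and cartridge below 0.3 N and value of joint clamp above 0.5 rad), for 0.2 s.
2. the clamp presses the cartridge firmly (more than 12 N) on to the firm stop (horizontal distance between cartridge_center and pocket below 0.004 m and angle between cartridge_center's own z axis and vertical below 0.1 rad and contact force between clamp and cartridge above 12 N), for 0.2 s.
At the end, for the whole second after the job is handed in: The cartridge stands upright (within 0.1 rad) in the pocket (within 4 mm of its axis), its centre at most 3.5 mm above the rim, pressed hard on the stop by the closed clamp (joint below 0.1 rad, more than 6 N on the cartridge), all at rest (horizontal distance between cartridge_center and pocket below 0.004 m and angle between cartridge_center's own z axis and vertical below 0.1 rad and z of cartridge_center in the frame of cradle below 0.0515 m and contact force between clamp and cartridge above 6 N and value of joint clamp below 0.1 rad and velocity of joint clamp between -0.05 and 0.05 rad/s and linear speed of cartridge below 0.02 m/s); the robot touches nothing.
It fails at once if the clamp crushes the cartridge (more than 45 N) (contact force between clamp and cartridge above 45 N).
It fails at once if a bottle, the timer, the marker or the dish is pushed more than 30 mm from its place (distance of any of round_bottle, reagent_bottle, timer, marker, petri_dish from where it was at the start of the episode above 0.03 m).
It fails at once if a bottle is knocked over (angle between any of round_bottle, reagent_bottle's own z axis and vertical above 0.5 rad).
It also fails if it takes over 72 s, if anything falls off the work surface, if the arm or the gripper's body presses on something with over 40 N, if the wrist force passes 120 N, or if a joint passes its speed limit or range.

## Working session

There is one attempt and no reset: what is moved stays moved. The work goes in short steps, Python scripts to look and compute and a tool call to move; the robot and the scene stay as the last step left them, time stands still between calls to the robot, and variables do not carry over. Pictures are saved under pics/ and viewed, at most 10 in all, crops included, and the job is handed in when it is done.

Besides the shell and the picture viewer there is one more tool, called after "Call:" as name(argument=value, ...) on one line, values as JSON. send_rows: Moves the arm, as the interface text tells. Its arguments: {"type":"object","properties":{"commands":{"type":"string"},"grip_force":{"type":"number"}},"required":["commands"]}

```bash
mkdir -p pics; cat > h.py <<'E'
import numpy as np, cv2, pickle
def load(n): return pickle.load(open(f'pics/{n}.pkl','rb'))
def take(cam,n):
    from station import cams
    s=cams.snapshot(cam); pickle.dump(s,open(f'pics/{n}.pkl','wb'))
    cv2.imwrite(f'pics/{n}.png',cv2.cvtColor(s['pixels'],cv2.COLOR_RGB2BGR)); return s
def ray(s,u,v):
    d=np.array(s['rotation'])@np.linalg.inv(s['intrinsics'])@np.array([u,v,1.]); return np.array(s['eye']),d/np.linalg.norm(d)
def plane(s,u,v,z):
    e,d=ray(s,u,v); return e+d*(z-e[2])/d[2]
def proj(s,p):
    c=np.array(s['rotation']).T@(np.array(p)-s['eye']); c=np.array(s['intrinsics'])@c; return c[:2]/c[2]
def tri(s1,p1,s2,p2):
    A=np.zeros((3,3));b=np.zeros(3)
    for s,p in((s1,p1),(s2,p2)):
        e,d=ray(s,*p);M=np.eye(3)-np.outer(d,d);A+=M;b+=M@e
    return np.linalg.solve(A,b)
E
python3 -c "
from h import *
for c in('scene','top'):
    s=take(c,c+'0');print(s['eye'],np.round(s['rotation'],3),s['intrinsics'])
    cv2.imwrite(f'pics/{c}0b.png',cv2.resize(cv2.imread(f'pics/{c}0.png'),(800,600),interpolation=cv2.INTER_CUBIC))
from station import readout;print(readout.sense())"
```

```text
[-0.17557146 -0.54535109  0.76176495] [ 0.81  -0.397  0.192 -0.388] [[375.88867618   0.         259.47594428]
 [  0.         375.88867618 188.0116926 ]
 [  0.           0.           1.        ]]
[ 0.36271197 -0.02794027  1.57178838] [ 0.714 -0.699  0.036 -0.031] [[406.25423903   0.         256.73150495]
 [  0.         406.25423903 193.97805446]
 [  0.           0.           1.        ]]
{'t': 0.1, 'q': array([ 9.26489463e-01,  5.28360873e-01,  1.43374236e+00,  3.63770536e-05,
        1.18140337e+00, -1.78523096e-01]), 'qd': array([-5.03987457e-04, -2.41145057e-03, -4.65704232e-03, -6.84201161e-05,
       -1.23578159e-03,  8.76196824e-04]), 'tau': array([ 6.58480008e-05, -4.43303239e+01, -1.78587306e+01, -2.30951582e-04,
        3.78781042e-03, -1.67813539e-05]), 'tcp_pos': array([0.28030806, 0.55793506, 0.23844915]), 'tool_rot': array([ 2.30798925e-01,  9.73000997e-01, -8.70393673e-04, -3.98117045e-04]), 'force': array([-0.21252994, -0.00402707,  0.63468172]), 'ft_torque': array([-0.03788838,  0.04498124,  0.00468334]), 'gripper_force': 0.0, 'finger_gap': 1.00136707129651}
```

```bash
sed -i "s/^def load.*/from scipy.spatial.transform import Rotation as R\ndef fix(s): s['rotation']=R.from_quat(s['rotation']).as_matrix(); return s\ndef load(n): return fix(pickle.load(open(f'pics\/{n}.pkl','rb')))/; s/; return s\$/; return s/" h.py
sed -i "s/COLOR_RGB2BGR)); return s/COLOR_RGB2BGR)); return fix(s)/" h.py; sed -n 1,12p h.py
python3 -c "
from h import *
for c in('scene0','top0'):
    s=load(c);print(s['rotation'].round(2));print(plane(s,256,192,0), proj(s,[.28,.558,.24]))"
```

```text
import numpy as np, cv2, pickle
from scipy.spatial.transform import Rotation as R
def fix(s): s['rotation']=R.from_quat(s['rotation']).as_matrix(); return s
def load(n): return fix(pickle.load(open(f'pics/{n}.pkl','rb')))
def take(cam,n):
    from station import cams
    s=cams.snapshot(cam); pickle.dump(s,open(f'pics/{n}.pkl','wb'))
    cv2.imwrite(f'pics/{n}.png',cv2.cvtColor(s['pixels'],cv2.COLOR_RGB2BGR)); return fix(s)
def ray(s,u,v):
    d=np.array(s['rotation'])@np.linalg.inv(s['intrinsics'])@np.array([u,v,1.]); return np.array(s['eye']),d/np.linalg.norm(d)
def plane(s,u,v,z):
    e,d=ray(s,u,v); return e+d*(z-e[2])/d[2]
[[ 0.61 -0.49  0.62]
 [-0.79 -0.38  0.48]
 [ 0.   -0.78 -0.63]]
[0.55299293 0.02930445 0.        ] [ 61.8121532  107.44590349]
[[ 0.02 -1.    0.1 ]
 [-1.   -0.02 -0.01]
 [ 0.01 -0.1  -1.  ]]
[ 0.52097156 -0.03327678  0.        ] [ 72.1378481  254.60662559]
```

View pics/scene0b.png

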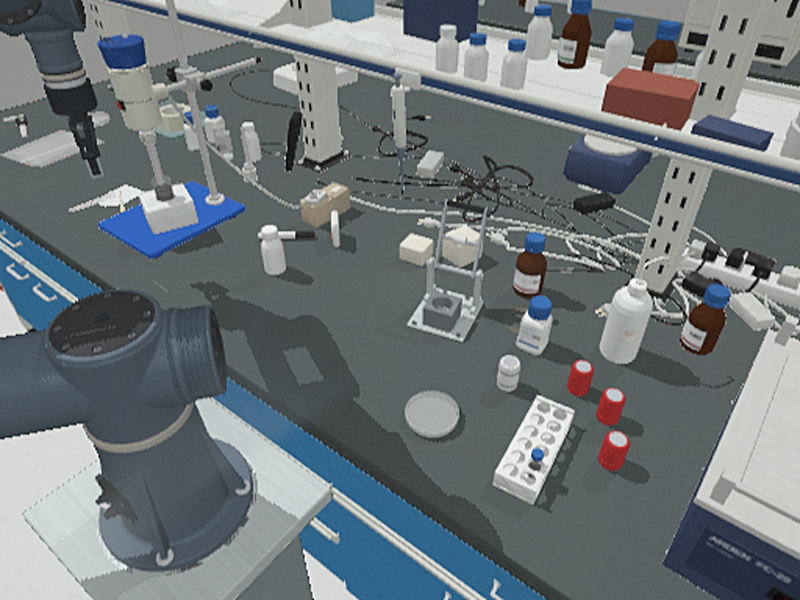

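View pics/top0b.png

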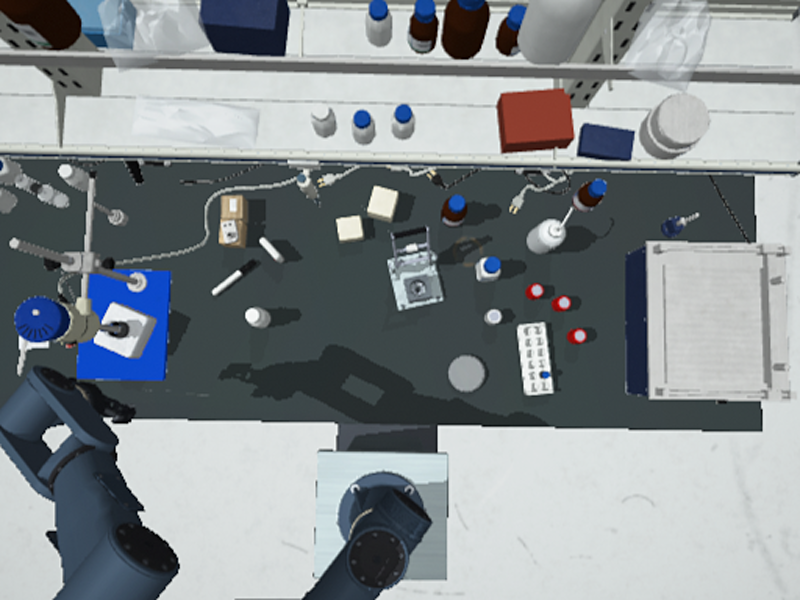

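The scene view (800 px scale) shows the cartridge at (508,372) and the holder at (442,310) with its clamp up, leaning away. The top view shows the cartridge at (493,317) and the pocket at (418,288). Next I'll take enlarged crops.

```bash
python3 -c "
from h import *
a=cv2.imread('pics/scene0.png')[120:260,250:365];b=cv2.imread('pics/top0.png')[135:235,240:340]
a=cv2.resize(a,(460,560),interpolation=cv2.INTER_CUBIC);cv2.imwrite('pics/ca.png',a)
b=cv2.resize(b,(600,600),interpolation=cv2.INTER_CUBIC);cv2.imwrite('pics/cb.png',b)
"
```

```text
(no output)
```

View pics/ca.png

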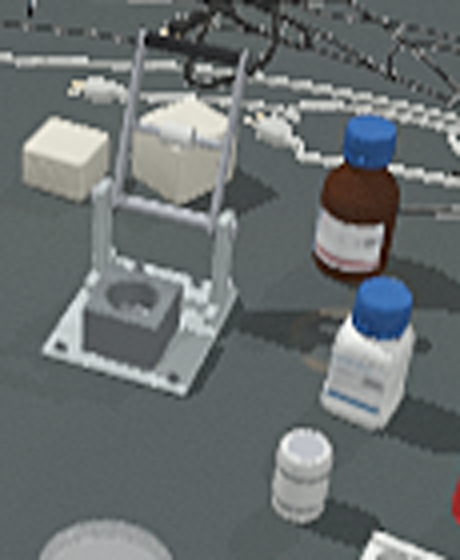

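View pics/cb.png

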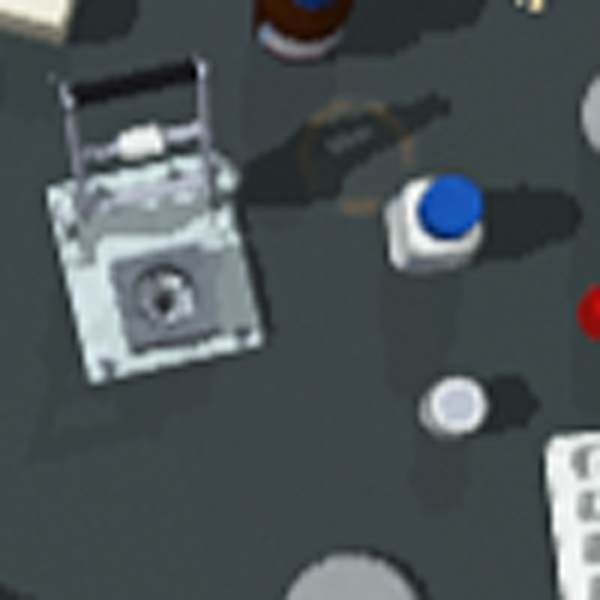

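```bash
cat > m.py <<'E'
from h import *
s=load('scene0');t=load('top0')
T=lambda x,y:((x+.5)/6-.5+240,(y+.5)/6-.5+135)
S=lambda x,y:((x+.5)/4-.5+250,(y+.5)/4-.5+120)
# cartridge blob masks
def blob(v,seed,thr,box):
    g=v['pixels'].astype(int).min(2); m=(g>thr).astype(np.uint8)
    x0,y0,x1,y1=box; k=np.zeros_like(m);k[y0:y1,x0:x1]=m[y0:y1,x0:x1]
    n,l,st,c=cv2.connectedComponentsWithStats(k); i=l[int(seed[1]),int(seed[0])]; return c[i],st[i]
ct,st1=blob(t,T(445,405),120,(305,190,326,212)); cs,st2=blob(s,S(300,480),100,(312,222,336,254))
print(ct,st1,cs,st2)
print('cart top/scene z.028',plane(t,*ct,.033),plane(s,*cs,.03),tri(t,ct,s,cs))
print('disc', plane(t,*T(460,405),.056),plane(s,*S(306,445),.056))
print('block top', [plane(t,*T(*p),.048)[:2].round(4) for p in((110,262),(205,242),(232,335),(133,355))])
print('block scene',[plane(s,*S(*p),.048)[:2].round(4) for p in((86,300),(118,262),(183,280),(150,325))])
print('bore',plane(t,*T(167,297),.048),plane(s,*S(132,297),.048))
print('plate top',[plane(t,*T(*p),.006)[:2].round(4) for p in((50,188),(225,155),(266,342),(95,382))])
print('plate scene',[plane(s,*S(*p),.006)[:2].round(4) for p in((44,350),(185,392),(238,292))])
print('bar L',tri(t,T(68,95),s,S(148,42)),'R',tri(t,T(198,72),s,S(242,58)))
print('roller',tri(t,T(140,142),s,S(182,137)))
E
python3 m.py
```

```text
[315.26582278 202.17721519] [310 198  11   9  79] [324.98327759 238.26755853] [318 227  15  24 299]
cart top/scene z.028 [ 0.48378001 -0.25927494  0.033     ] [ 0.48429673 -0.25851526  0.03      ] [ 0.48370419 -0.25922013  0.03098146]
disc [ 0.48240432 -0.25950355  0.056     ] [ 0.48594408 -0.25767164  0.056     ]
block top [array([ 0.5686, -0.0392]), array([ 0.5826, -0.0989]), array([ 0.524 , -0.1169]), array([ 0.51  , -0.0549])]
block scene [array([ 0.525 , -0.0499]), array([ 0.5767, -0.0423]), array([ 0.5889, -0.0937]), array([ 0.5307, -0.1035])]
bore [ 0.54714678 -0.07558021  0.048     ] [ 0.54881227 -0.07484217  0.048     ]
plate top [array([6.218e-01, 5.000e-04]), array([ 0.6461, -0.1129]), array([ 0.5244, -0.1414]), array([ 0.496 , -0.0315])]
plate scene [array([ 0.4992, -0.0307]), array([ 0.526 , -0.1402]), array([ 0.648 , -0.1098])]
bar L [ 0.6446931 -0.0130957  0.1987332] R [ 0.65782568 -0.08637106  0.20572157]
roller [ 0.62972124 -0.05651824  0.14020299]
```

```bash
cat >> m.py <<'E'
print('--')
print('cap',plane(t,*T(450,206),.1),tri(t,T(450,206),s,S(384,310)))
print('bottle foot pts scene',[plane(s,*S(*p),0)[:2].round(3) for p in((324,405),(378,428),(405,400))])
print('rack',[plane(t,*T(*p),.04)[:2].round(3) for p in((545,440),(600,430))])
print('dish',plane(t,*T(350,560),.015))
import sys
from station import readout
r=readout.sense(); p=r['tcp_pos']; Rm=R.from_quat(r['tool_rot']).as_matrix()
print(Rm.round(3),p)
E
python3 m.py | sed -n '/--/,$p'
```

```text
--
cap [ 0.60068146 -0.2457511   0.1       ] [ 0.60268957 -0.2477597   0.08903655]
bottle foot pts scene [array([ 0.582, -0.225]), array([ 0.585, -0.267]), array([ 0.623, -0.269])]
rack [array([ 0.463, -0.316]), array([ 0.47, -0.35])]
dish [ 0.38509138 -0.19638157  0.015     ]
[[-0.893  0.449 -0.001]
 [ 0.449  0.893 -0.002]
 [ 0.    -0.002 -1.   ]] [0.28030806 0.55793506 0.23844915]
```

Call:
send_rows(commands="85 0 0 0 -1;85 0 0 0 -1;85 0 0 0 -1;85 0 0 0 -1;85 0 0 0 -1;70 0 0 0 -1;70 0 0 0 -1;60 0 0 0 -1;60 0 0 0 -1;60 0 0 0 -1;60 0 0 0 -0.18;60 0 -0.5 0 0;60 0 -1 0 0;60 0 -1 0 0;60 0 -1 0 0;60 0 -1 0 0;60 0 -1 0 0;60 0 -1 0 0;60 0 -1 0 0;60 0 -1 0 0", grip_force=30)

```text
t: 1.77
tcp_pos: [0.3218, 0.3917, 0.2392]
tool_rot: [-0.121, 0.993, -0.0, -0.0]
force: [0.6, 0.5, -0.0]
finger_gap: 0.702
gripper_force: 0.0
```

Call:
send_rows(commands="60 0 -1 0 0;60 0 -1 0 0;60 0 -1 0 0;60 0 -1 0 0;60 0 -1 0 0;60 0 -1 0 0;60 0 -1 0 0;60 0 -1 0 0;60 0 -1 0 0;60 0 -1 0 0;60 0 -1 0 0;60 0 -1 0 0;60 0 -1 0 0;60 0 -1 0 0;60 0 -1 0 0;60 0 -1 0 0;60 0 -1 0 0;60 0 -1 0 0;60 0 -1 0 0;60 0 -1 0 0")

```text
t: 3.43
tcp_pos: [0.4183, 0.0042, 0.2393]
tool_rot: [-0.121, 0.993, -0.0, -0.0]
force: [0.1, 0.1, -0.1]
finger_gap: 0.702
gripper_force: 0.0
```

Call:
send_rows(commands="60 0 -1 0 0;60 0 -1 0.5 0;60 0 -1 1 0;60 0 -1 1 0;60 0 -1 1 0;60 0 -1 1 0;60 0 -1 0.5 0;60 0 -1 0 0;60 0 -1 0 0;60 0 -1 0 0;60 0 -1 0 0;60 0 -1 0 0;60 0 -1 0 0;60 0 -0.5 0 0;60 0 0 0 0;60 0 0 0 0")

```text
t: 4.77
tcp_pos: [0.4835, -0.2562, 0.1391]
tool_rot: [-0.121, 0.993, 0.001, -0.0]
force: [-0.5, 0.4, -0.7]
finger_gap: 0.7
gripper_force: 0.0
```

```bash
cat > n.py <<'E'
from h import *
import sys
from station import readout
r=readout.sense(); p=r['tcp_pos']; Rm=R.from_quat(r['tool_rot']).as_matrix()
print('t',r['t'],'p',p.round(4),'y heading',np.degrees(np.arctan2(Rm[1,1],Rm[0,1])).round(2),'z',Rm[:,2].round(3),'F',r['force'].round(2),'gap',r['finger_gap']*85.4,r['gripper_force'],'q',r['q'].round(2))
if len(sys.argv)>1: print('rows',(Rm.T@(np.array(eval(sys.argv[1]))-p)/.02).round(2))
E
python3 n.py "[.484,-.259,.034]"
```

```text
t 4.7667 p [ 0.4835 -0.2562  0.1391] y heading 103.94 z [-0.001  0.001 -1.   ] F [-0.51  0.42 -0.66] gap 59.761440294770054 0.0 q [-0.69  0.57  1.72  0.    0.86 -2.51]
rows [ 0.01 -0.15  5.26]
```

Call:
send_rows(commands="60 0 -0.15 0.5 0;60 0 0 1 0;60 0 0 1 0;60 0 0 1 0;60 0 0 1 0;60 0 0 0.5 0;60 0 0 0.26 0;60 0 0 0 0;30 0 0 0 0;30 0 0 0 0;30 0 0 0 0;30 0 0 0 0;30 0 0 0 0;30 0 0 0 0;30 0 0 0 0;30 0 0 0 0", grip_force=35)

```text
t: 6.1
tcp_pos: [0.4857, -0.2598, 0.0352]
tool_rot: [-0.122, 0.993, -0.001, 0.001]
force: [1.0, 0.8, 6.4]
finger_gap: 0.403
gripper_force: 35.5
```

Call:
send_rows(commands="30 0 0 -0.5 0;30 0 0 -1 0;30 0 0 -1 0;30 0 0 -1 0;30 0 0 -1 0;30 0 0 -0.5 0;30 0 0 0 0")

```text
t: 6.68
tcp_pos: [0.4863, -0.2604, 0.1367]
tool_rot: [-0.122, 0.993, -0.002, 0.002]
force: [0.6, -0.4, -1.0]
finger_gap: 0.411
gripper_force: 35.1
```

```bash
python3 n.py "[.5475,-.0755,.134]"; python3 -c "
from h import *
a=take('scene','s1')
a=cv2.imread('pics/s1.png')[120:260,250:365];b=cv2.imread('pics/s1.png')
cv2.imwrite('pics/s1c.png',cv2.resize(a,None,fx=4,fy=4,interpolation=cv2.INTER_CUBIC))"
```

```text
t 6.6833 p [ 0.4863 -0.2604  0.1367] y heading 104.03 z [ 0.004 -0.003 -1.   ] F [ 0.59 -0.37 -1.  ] gap 35.10594322722163 35.14090660493821 q [-0.69  0.57  1.72 -0.    0.85 -2.51]
rows [-5.21  8.23  0.11]
```

View pics/s1c.png

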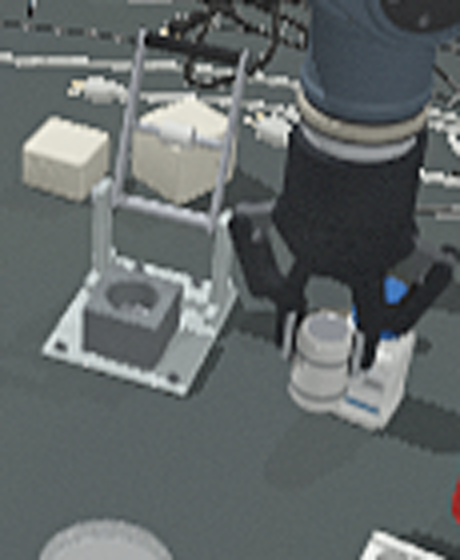

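The cartridge is held upright, at crop (325,360). The holder is untouched. I'll go over the pocket, staying 50 mm high, and check there.

Call:
send_rows(commands="30 0 0 -0.5 0;30 -0.3 0.5 0 0;30 -0.6 1 0 0;30 -0.6 1 0 0;30 -0.6 1 0 0;30 -0.6 1 0 0;30 -0.6 1 0 0;30 -0.6 1 0 0;30 -0.6 1 0 0;30 -0.6 0.5 0 0;30 -0.5 0.2 0 0;30 -0.21 0.03 0 0;30 0 0 0.5 0;30 0 0 0 0;30 0 0 0 0")

```text
t: 7.98
tcp_pos: [0.5567, -0.0721, 0.1329]
tool_rot: [-0.122, 0.993, 0.001, -0.001]
force: [-0.5, -0.5, 0.2]
finger_gap: 0.406
gripper_force: 35.1
```

```bash
python3 n.py "[.5475,-.0755,.134]"; python3 -c "
from h import *
a=take('scene','s2')
a=cv2.imread('pics/s2.png')[130:230,250:340];b=cv2.imread('pics/top0.png')
cv2.imwrite('pics/s2c.png',cv2.resize(a,None,fx=6,fy=6,interpolation=cv2.INTER_CUBIC))"
```

```text
t 7.9833 p [ 0.5567 -0.0721  0.1329] y heading 103.97 z [-0.003  0.001 -1.   ] F [-0.54 -0.47  0.17] gap 34.64298518432855 35.12377434060909 q [-0.33  0.59  1.69 -0.    0.87 -2.14]
rows [ 0.49 -0.06 -0.05]
```

View pics/s2c.png

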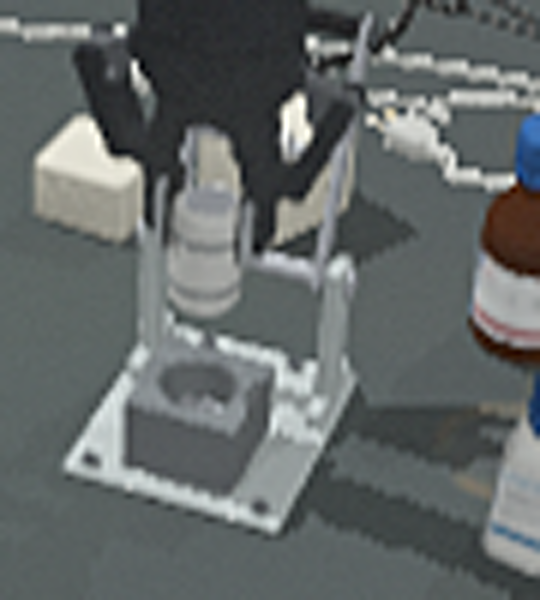

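```bash
python3 -c "
from h import *
s=load('s2');S=lambda x,y:(250+(x+.5)/6-.5,130+(y+.5)/6-.5)
print('disc',plane(s,*S(210,200),.1537),'bottom-ell',plane(s,*S(205,292),.1017),'bore',plane(s,*S(198,381),.048))
# expected projections for TCP xy & pocket
p=np.array([.5567,-.0721])
for z in(.1537,.0977): print('TCP axis crop px',(proj(s,[*p,z])-[250,130]+.5)*6-.5)
print('pocket guess crop',(proj(s,[.5475,-.0755,.048])-[250,130]+.5)*6-.5)
# block mask centroid in top view
t=load('top0');hsv=cv2.cvtColor(t['pixels'],cv2.COLOR_RGB2HSV);print(hsv[170:200:2,250:288:2,2])
"
```

```text
disc [ 0.55707036 -0.07048538  0.1537    ] bottom-ell [ 0.55452959 -0.07212193  0.1017    ] bore [ 0.55177119 -0.07262232  0.048     ]
TCP axis crop px [212.38164542 201.57194874]
TCP axis crop px [207.16676096 296.40906578]
pocket guess crop [197.82018289 387.60558799]
[[215 174 114 156 140 146 149 146 152 150 151 145 175 179 152  42  70  68
   68]
 [169 116 139 151 151 151 151 149 151 148 146 218 213 217 166  48  70  67
   67]
 [183 108 152 147 195 199 197 196 195 197 229 216 211 194 222  80  74  73
   72]
 [197 225 147 219 222 227 228 207 185 156 139 119 173 175 145  92  55  73
   71]
 [165 193 147 217 196 150 124 124 113 112 128 126 131 133 150 135  43  73
   71]
 [ 91 219 226 229 167 129 133  74  96  90  73 127 136 142 149 156  48  68
   73]
 [ 57 222 225 227 194 124 102 130 125 186 119 108 135 148 150 153  60  67
   72]
 [ 62 221 227 226 222 129 110 142  79  89 195 116 135 149 149 151  82  56
   73]
 [ 65 194 228 226 217 127 111 132  83 112 188 144 135 140 150 152 119  42
   72]
 [ 66 112 231 219 216 158 131 117 123 173 119 133 135 142 153 153 160  42
   73]
 [ 67  59 221 214 217 169 132 132 132 126 127 115  93 106 154  78 194  64
   70]
 [ 68  61 218 222 219 224 106  92  71  85 103 111 185 234 231 135 169  65
   72]
 [ 67  67 221 209 201 221 175 199 225 222 195 168 146  79  63  66  71  73
   72]
 [ 68  70 145 207 102 217 183 163  96  66  61  65  65  71  72  72  73  72
   72]
 [ 67  70  86 156  76  62  62  64  67  66  67  68  67  71  72  72  72  72
   73]]
```

```bash
python3 -c "
from h import *
for n in('scene0','s2'):
    s=load(n);print(s['pixels'].astype(int).mean(2).astype(int)[186:204,268:300])
t=load('top0');print(t['pixels'].astype(int).mean(2).astype(int)[174:198,254:284])
for nm,x0,y0,s in(('scene0',268,186,load('scene0')),('top0',254,174,t)):
    for r in (.01925,.02125):
        P=[proj(s,[.5485+r*np.cos(a),-.0750+r*np.sin(a),.048])-[x0,y0] for a in np.linspace(0,6.283,13)]
        print(nm,np.min(P,0).round(1),np.max(P,0).round(1),(proj(s,[.5485,-.0750,.048])-[x0,y0]).round(1))
"
```

```text
[[ 99  98  98  93  90 132 136 143 131 134 131 140 144 201 219 174  98 109
  191 199 157 102  80  85  89  91  93  94  96  96  97  97]
 [100 100 100  93 105 173 133 143 135 141 134 133 130 145 180 135 107 101
  203 235 208 187 181 156 154 103  79  87  88  92  95  97]
 [102  98  94  88 165 209 178 144 140 144 141 140 138 139 134 136 128 125
  142 193 194 195 214 209 205 185 195 158 147  95  93  94]
 [ 98  96  92 131 208 218 185 136 141 142 148 142 138 141 132 133 139 138
  131 129 143 140 174 189 192 212 223 209 206 167  94  99]
 [ 99  97  89 152 206 202 145 130 135 131 134 118 107 114 113 108 116 117
  115 131 137 139 134 128 140 174 173 194 222 187  94  93]
 [ 95  92 101 149 166 158 131 135 135 109  95  95  91  92  92  88  87  85
   89 108 130 146 139 134 133 128 128 133 218 189 139  90]
 [ 91  86 184 179 128 137 135 139 120  90  85  93  92  93  94  93  94  87
   83  87 102 131 138 136 137 137 120 111 220 209 196 176]
 [ 81 148 217 201 154 138 134 141 106  82  91  94  94  96  95  92  90  88
   86  83  91 115 139 142 143 137  92 117 222 215 214 211]
 [ 99 203 208 205 159 141 138 141 11
[... 6150 characters left out ...]
03 178 176 166 156 114  84  70  61  63]
 [213 227 201 188 193 211 213 189 168 167 192 215 217 219 214 211 187 169
  161 155 139  95  74  64  59  60  61  65  66  66]
 [187 226 171 116 127 170 207 216 216 218 215 209 176 170 158 148 112  76
   60  56  55  58  61  64  65  66  67  67  67  67]
 [138 216 199 133  96 169 209 192 176 167 156 144  91  74  62  56  57  59
   61  62  61  62  66  67  67  67  67  67  67  67]
 [109 208 213 147  98 152 156 115  86  71  57  56  58  60  61  61  62  63
   64  63  62  64  67  68  68  68  67  67  67  68]]
scene0 [8.2 3.9] [21.1 12.1] [14.6  7.9]
scene0 [7.5 3.5] [21.7 12.5] [14.6  7.9]
top0 [8.2 4.7] [18.4 14.8] [13.3  9.7]
top0 [7.6 4.1] [18.9 15.3] [13.3  9.7]
```

```bash
python3 n.py "[.5492,-.0755,.085]"
```

```text
t 8.0333 p [ 0.557  -0.0723  0.1333] y heading 103.95 z [-0.002  0.001 -1.   ] F [ 0.31 -0.56 -0.45] gap 34.53076416158781 35.12409907823894 q [-0.33  0.59  1.69 -0.    0.87 -2.14]
rows [ 0.41 -0.07  2.42]
```

Call:
send_rows(commands="30 0.41 -0.06 0 0;30 0 0 0.5 0;30 0 0 1 0;30 0 0 0.8 0;30 0 0 0 0;30 0 0 0 0")

```text
t: 8.53
tcp_pos: [0.5491, -0.0748, 0.0872]
tool_rot: [-0.122, 0.993, 0.001, -0.001]
force: [0.7, -0.1, -0.3]
finger_gap: 0.405
gripper_force: 35.1
```

Call:
send_rows(commands="30 0 0 0.2 0;30 0 0 0.2 0;30 0 0 0 0")

```text
t: 8.78
tcp_pos: [0.5503, -0.0748, 0.0801]
tool_rot: [-0.122, 0.993, -0.0, 0.0]
force: [0.6, -1.0, -0.7]
finger_gap: 0.407
gripper_force: 35.1
```

Call:
send_rows(commands="30 0 0 0.2 0;30 0 0 0.2 0;30 0 0 0 0")

```text
t: 9.03
tcp_pos: [0.5505, -0.0748, 0.0717]
tool_rot: [-0.122, 0.993, -0.0, 0.0]
force: [0.2, -0.7, -1.1]
finger_gap: 0.407
gripper_force: 35.2
```

Call:
send_rows(commands="30 0 0 0.2 0;30 0 0 0.1 0;30 0 0 0 0;30 0 0 0 0")

```text
t: 9.37
tcp_pos: [0.5505, -0.0748, 0.066]
tool_rot: [-0.122, 0.993, -0.0, 0.0]
force: [1.0, -0.2, -1.6]
finger_gap: 0.406
gripper_force: 35.1
```

Call:
send_rows(commands="30 0 0 0.1 0;30 0 0 0.05 0;30 0 0 0 0;30 0 0 0 0")

```text
t: 9.7
tcp_pos: [0.5504, -0.0748, 0.0631]
tool_rot: [-0.122, 0.993, -0.0, 0.0]
force: [1.0, -0.1, -1.7]
finger_gap: 0.405
gripper_force: 35.1
```

Call:
send_rows(commands="37 0 0 0 0;40 0 0 0 0;45 0 0 0 0;55 0 0 0 0;62 0 0 0 0;62 0 0 0 0;62 0 0 0 0;62 0 0 -0.3 0;62 0 0 -0.7 0;62 0 0 -1 0;62 0 0 -1 0;62 0 0 -1 0;62 0 0 -0.5 0;62 0 0 0 0")

```text
t: 10.87
tcp_pos: [0.5518, -0.0752, 0.1558]
tool_rot: [-0.122, 0.993, -0.001, 0.003]
force: [-0.3, -0.0, 0.1]
finger_gap: 0.726
gripper_force: 0.0
```

```bash
python3 n.py; python3 -c "
from h import *
t=load('top0');s=load('scene0')
# shelf front lower edge: top view ~ (250..540, 106), scene white/blue edge line (800px): (170,10)-(800,190)
for z in(.3,.4,.5,.6):
    print(z,'top',[plane(t,u/1.5625,v/1.5625,z)[:2].round(3) for u,v in((400,168),)], 'scene',[plane(s,u/1.5625,v/1.5625,z)[:2].round(3) for u,v in((300,48),(450,95),(600,138))])
a=take('scene','s3')
a=cv2.imread('pics/s3.png')[110:240,240:350]
cv2.imwrite('pics/s3c.png',cv2.resize(a,None,fx=4.5,fy=4.5,interpolation=cv2.INTER_CUBIC))"
```

```text
t 10.8667 p [ 0.5518 -0.0752  0.1558] y heading 104.04 z [ 0.005 -0.002 -1.   ] F [-0.33 -0.04  0.14] gap 62.036866166896054 0.0 q [-0.34  0.55  1.69  0.    0.9  -2.15]
0.3 top [array([ 0.763, -0.026])] scene [array([0.923, 0.651]), array([0.884, 0.15 ]), array([ 0.874, -0.197])]
0.4 top [array([ 0.732, -0.026])] scene [array([0.685, 0.392]), array([ 0.655, -0.   ]), array([ 0.647, -0.273])]
0.5 top [array([ 0.7  , -0.027])] scene [array([0.447, 0.133]), array([ 0.425, -0.151]), array([ 0.419, -0.348])]
0.6 top [array([ 0.669, -0.027])] scene [array([ 0.209, -0.126]), array([ 0.196, -0.302]), array([ 0.192, -0.423])]
```

View pics/s3c.png

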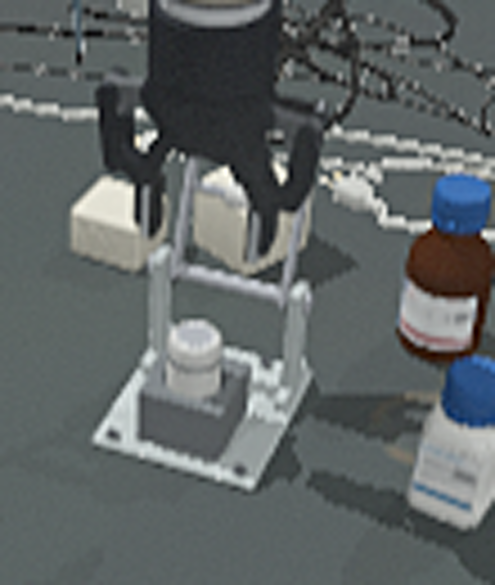

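The cartridge stands upright in the pocket, at crop (195,355), with the clamp still up. The shelf edge is at about x 0.745, z 0.36, so I'll stay clear of it. Next I'll rise and turn the gripper 90° to grip the bar.

Call:
send_rows(commands="50 0 0 -0.5 0;50 0 0 -1 0;50 0 0 -1 0;50 0 0 -1 0;50 0 0 -1 0;50 0 0 -0.7 1;50 0 0 0 1;50 0 0 0 1;50 0 0 0 1;50 0 0 0 1;50 0 0 0 1;50 0 0 0 1;50 0 0 0 1;50 0 0 0 1;50 0 0 0 1;50 0 0 0 1;50 0 0 0 1;50 0 0 0 1;50 0 0 0 1;50 0 0 0 1")

```text
t: 12.58
tcp_pos: [0.5495, -0.0745, 0.256]
tool_rot: [0.392, 0.92, -0.0, -0.001]
force: [0.1, 0.0, -0.2]
finger_gap: 0.583
gripper_force: 0.0
```

Call:
send_rows(commands="50 0 0 0 1;50 0 0 0 1;50 0 0 0 1;50 0 0 0 1;50 0 0 0 1;50 0 0 0 1;50 0 0 0 1;50 0 0 0 0.5;50 0 0 0 0;50 0 0 0 0")

```text
t: 13.42
tcp_pos: [0.5497, -0.0746, 0.2563]
tool_rot: [0.615, 0.788, -0.0, -0.001]
force: [0.6, 0.2, -0.2]
finger_gap: 0.588
gripper_force: 0.0
```

```bash
python3 n.py "[.651,-.0497,.191]"; cat > bar.py <<'E'
from h import *
import sys
def pts(P=(.5488,-.0750),yaw=14.0):
    c,s=np.cos(np.radians(yaw)),np.sin(np.radians(yaw))
    f=lambda th,r=.125,y=0:np.array([P[0]+c*(.06-r*np.cos(th))-s*y,P[1]+s*(.06-r*np.cos(th))+c*y,.085+r*np.sin(th)])
    return f
if __name__=='__main__':
    f=pts(); s=load('scene0');t=load('top0')
    for th in (1.9,1.95,2,2.05): print(th,f(th).round(4),'L/R scene crop4',[((proj(s,f(th,y=y))-[250,120]+.5)*4).round(0) for y in(.0365,-.0365)],'top crop6',[((proj(t,f(th,y=y))-[240,135]+.5)*6).round(0) for y in(.0365,-.0365)])
E
python3 bar.py
```

```text
t 13.4167 p [ 0.5497 -0.0746  0.2563] y heading 14.09 z [-0.002  0.001 -1.   ] F [ 0.6   0.17 -0.15] gap 50.203177489859605 0.0 q [-0.34  0.41  1.59 -0.    1.14 -0.58]
rows [-0.03  5.22  3.26]
1.9 [ 0.6462 -0.0507  0.2033] L/R scene crop4 [array([144.,  42.]), array([239.,  63.])] top crop6 [array([ 74., 105.]), array([199.,  78.])]
1.95 [ 0.6519 -0.0493  0.2011] L/R scene crop4 [array([147.,  41.]), array([241.,  62.])] top crop6 [array([72., 96.]), array([196.,  68.])]
2 [ 0.6575 -0.0479  0.1987] L/R scene crop4 [array([149.,  40.]), array([243.,  61.])] top crop6 [array([69., 87.]), array([194.,  60.])]
2.05 [ 0.6629 -0.0465  0.1959] L/R scene crop4 [array([152.,  40.]), array([245.,  61.])] top crop6 [array([67., 79.]), array([191.,  51.])]
```

Call:
send_rows(commands="50 0 0.4 0 0;50 0 0.8 0 0;50 0 0.8 0 0;50 0 0.8 0 0;50 0 0.8 0 0;50 0 0.8 0 0;50 0 0.5 0 0;50 0 0.25 0 0;50 0 0 0 0;50 0 0 0.4 0;50 0 0 0.8 0;50 0 0 0.8 0;50 0 0 0.8 0;50 0 0 0.4 0;50 0 0 0 0;50 0 0 0 0", grip_force=25)

```text
t: 14.75
tcp_pos: [0.6496, -0.0498, 0.1928]
tool_rot: [0.616, 0.788, -0.0, -0.001]
force: [-1.0, -0.6, 0.3]
finger_gap: 0.587
gripper_force: 0.0
```

```bash
python3 n.py "[.651,-.0497,.191]"; python3 -c "
from h import *
a=take('scene','s4')
a=cv2.imread('pics/s4.png')[60:220,220:360]
cv2.imwrite('pics/s4c.png',cv2.resize(a,None,fx=3.7,fy=3.7,interpolation=cv2.INTER_CUBIC))"
```

```text
t 14.75 p [ 0.6496 -0.0498  0.1928] y heading 14.02 z [-0.001  0.    -1.   ] F [-1.01 -0.56  0.28] gap 50.122747250229516 0.0 q [-0.25  0.61  1.41 -0.    1.12 -0.49]
rows [-0.01  0.07  0.09]
```

View pics/s4c.png

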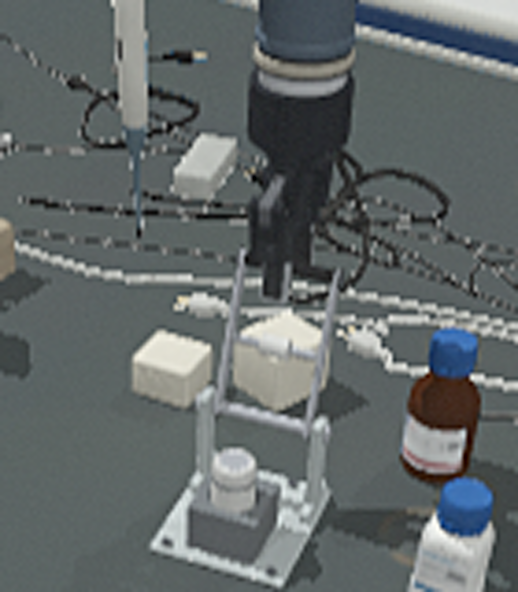

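The fingers straddle the bar near its middle, at crop (285,265). I'll close on it now.

Call:
send_rows(commands="8 0 0 0 0;8 0 0 0 0;8 0 0 0 0;8 0 0 0 0;8 0 0 0 0;8 0 0 0 0;8 0 0 0 0;8 0 0 0 0;8 0 0 0 0", grip_force=25)

```text
t: 15.55
tcp_pos: [0.6511, -0.0498, 0.1942]
tool_rot: [0.615, 0.788, 0.001, 0.001]
force: [0.7, 1.3, 5.7]
finger_gap: 0.129
gripper_force: 25.1
```

```bash
python3 n.py; cat > arc.py <<'E'
import numpy as np,sys
a,b,n=map(float,sys.argv[1:4]);th=np.linspace(a,b,int(n)+1)
y=-.125*np.cos(th);z=.125*np.sin(th)
for d in zip(np.diff(y)/.02,-np.diff(z)/.02): print('%.2f %.2f'%d,end='; ')
E
python3 arc.py 1.95 1.15 14
```

```text
t 15.55 p [ 0.6511 -0.0498  0.1942] y heading 14.03 z [ 0.003 -0.    -1.   ] F [0.74 1.28 5.72] gap 11.041057292361966 25.083855092525482 q [-0.25  0.61  1.4   0.    1.12 -0.49]
-0.34 -0.12; -0.34 -0.10; -0.35 -0.08; -0.35 -0.06; -0.35 -0.04; -0.36 -0.02; -0.36 -0.00; -0.36 0.02; -0.36 0.04; -0.35 0.06; -0.35 0.08; -0.34 0.10; -0.34 0.12; -0.33 0.14;
```

Call:
send_rows(commands="8 0 -0.34 -0.12 0;8 0 -0.34 -0.1 0;8 0 -0.35 -0.08 0;8 0 -0.35 -0.06 0;8 0 -0.35 -0.04 0;8 0 -0.36 -0.02 0;8 0 -0.36 0 0;8 0 0 0 0")

```text
t: 16.22
tcp_pos: [0.6049, -0.0614, 0.2038]
tool_rot: [0.616, 0.788, 0.002, 0.003]
force: [2.3, 2.7, 7.8]
finger_gap: 0.128
gripper_force: 25.3
```

Call:
send_rows(commands="8 0 -0.36 0.02 0;8 0 -0.36 0.04 0;8 0 -0.35 0.06 0;8 0 -0.35 0.08 0;8 0 -0.34 0.1 0;8 0 -0.34 0.12 0;8 0 -0.33 0.14 0;8 0 0 0 0")

```text
t: 16.88
tcp_pos: [0.5562, -0.0736, 0.1908]
tool_rot: [0.616, 0.788, 0.001, 0.001]
force: [2.3, 0.7, 1.8]
finger_gap: 0.129
gripper_force: 25.6
```

```bash
python3 n.py;python3 arc.py 1.15 0.35 14
```

```text
t 16.8833 p [ 0.5562 -0.0736  0.1908] y heading 14.0 z [ 0.003 -0.001 -1.   ] F [2.3  0.71 1.77] gap 11.044113689334887 25.625891089439392 q [-0.33  0.5   1.65  0.    0.99 -0.58]
-0.32 0.16; -0.31 0.17; -0.30 0.19; -0.29 0.21; -0.28 0.22; -0.26 0.24; -0.25 0.25; -0.24 0.27; -0.22 0.28; -0.20 0.29; -0.19 0.30; -0.17 0.31; -0.15 0.32; -0.13 0.33;
```

Call:
send_rows(commands="8 0 -0.32 0.16 0;8 0 -0.31 0.17 0;8 0 -0.3 0.19 0;8 0 -0.29 0.21 0;8 0 -0.28 0.22 0;8 0 -0.26 0.24 0;8 0 -0.25 0.25 0;8 0 0 0 0")

```text
t: 17.55
tcp_pos: [0.5158, -0.0837, 0.1604]
tool_rot: [0.616, 0.788, -0.0, -0.0]
force: [5.3, -1.2, -2.8]
finger_gap: 0.129
gripper_force: 24.6
```

Call:
send_rows(commands="8 0 -0.24 0.27 0;8 0 -0.22 0.28 0;8 0 -0.2 0.29 0;8 0 -0.19 0.3 0;8 0 -0.17 0.31 0;8 0 -0.15 0.32 0;8 0 -0.13 0.33 0;8 0 0 0 0;8 0 0 0 0")

```text
t: 18.3
tcp_pos: [0.4919, -0.0898, 0.1182]
tool_rot: [0.616, 0.788, 0.0, 0.001]
force: [7.9, 1.2, -5.8]
finger_gap: 0.128
gripper_force: 24.4
```

```bash
python3 n.py;python3 arc.py 0.35 0.15 4; python3 -c "
from h import *
a=take('scene','s5')
a=cv2.imread('pics/s5.png')[90:240,220:350]
cv2.imwrite('pics/s5c.png',cv2.resize(a,None,fx=4,fy=4,interpolation=cv2.INTER_CUBIC))"
```

```text
t 18.3 p [ 0.4919 -0.0898  0.1182] y heading 14.0 z [ 0.002 -0.    -1.   ] F [ 7.9   1.24 -5.81] gap 10.933339732288403 24.365266263484955 q [-0.4   0.55  1.85  0.    0.73 -0.65]
-0.10 0.30; -0.08 0.30; -0.07 0.30; -0.05 0.31;
```

View pics/s5c.png

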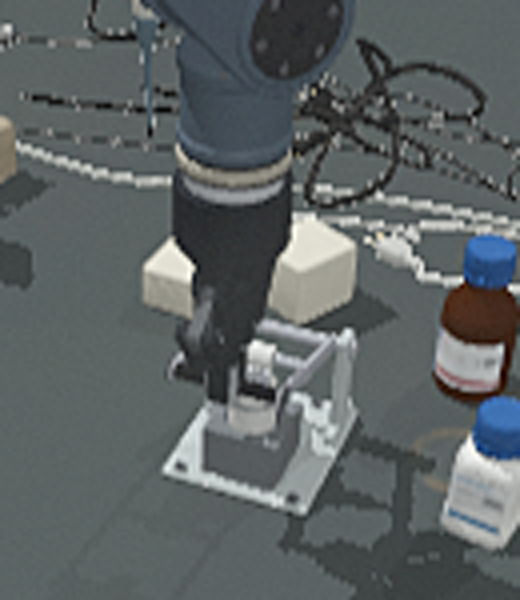

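The clamp is now at about 0.35 rad over the cartridge, with the roller just above its top. I'll release, lift, close the fingers and press from the top of the bar.

Call:
send_rows(commands="20 0 0 0 0;30 0 0 0 0;36 0 0 0 0;36 0 0 0 0;36 0 0 0 0;36 0 0 -0.5 0;36 0 0 -0.8 0;36 0 0 -0.8 0;36 0 0 -0.4 0;0 0 -0.2 0 0;0 0 0 0 0;0 0 0 0 0;0 0 0 0 0;0 0 0 0 0;0 0 0 0 0;0 0 0 0 0;0 0 0 0 0;0 0 0 0 0")

```text
t: 19.85
tcp_pos: [0.4873, -0.0904, 0.1693]
tool_rot: [0.615, 0.788, -0.0, -0.0]
force: [-0.3, 0.3, -0.4]
finger_gap: 0.003
gripper_force: 0.0
```

```bash
python3 n.py; python3 - <<'E'
from h import *; from bar import pts
s=take('scene','s6');f=pts()
a=cv2.imread('pics/s6.png')[90:240,220:350]
cv2.imwrite('pics/s6c.png',cv2.resize(a,None,fx=4,fy=4,interpolation=cv2.INTER_CUBIC))
for th in(.25,.35,.45): print(th,[((proj(s,f(th,y=y))-[220,90]+.5)*4).round(0) for y in(.0365,0,-.0365)],'roller',((proj(s,f(th,r=.06))-[220,90]+.5)*4).round(0))
E
```

```text
t 19.85 p [ 0.4873 -0.0904  0.1693] y heading 14.03 z [-0.  0. -1.] F [-0.29  0.25 -0.45] gap 0.2532616939702202 0.0 q [-0.41  0.46  1.82 -0.    0.86 -0.65]
0.25 [array([176., 380.]), array([225., 393.]), array([275., 407.])] roller [257. 361.]
0.35 [array([178., 363.]), array([227., 377.]), array([278., 390.])] roller [258. 353.]
0.45 [array([181., 346.]), array([231., 359.]), array([281., 373.])] roller [259. 345.]
```

View pics/s6c.png

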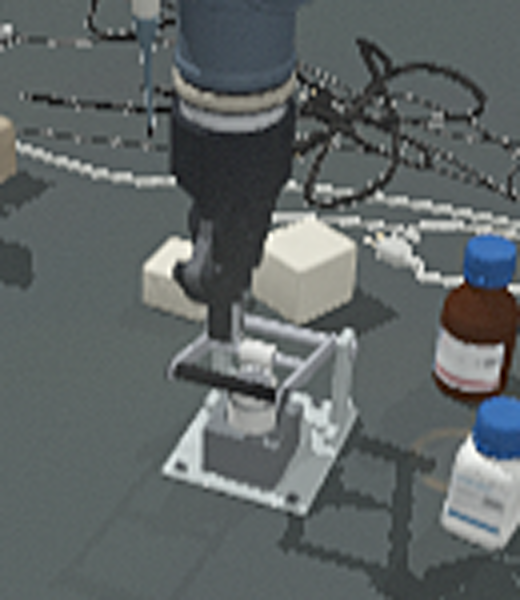

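Call:
send_rows(commands="0 0 0.2 0.4 0;0 0 0 0.6 0;0 0 0 0.25 0;0 0 0 0 0;0 0 0 0 0")

```text
t: 20.32
tcp_pos: [0.491, -0.0893, 0.144]
tool_rot: [0.615, 0.788, -0.0, -0.001]
force: [0.6, -0.6, 0.7]
finger_gap: 0.001
gripper_force: 0.0
```

Call:
send_rows(commands="0 0 -0.03 0.15 0;0 0 -0.03 0.15 0;0 0 -0.03 0.15 0;0 0 0 0 0")

```text
t: 20.65
tcp_pos: [0.4895, -0.09, 0.1353]
tool_rot: [0.615, 0.788, 0.0, 0.0]
force: [1.2, -0.3, -0.1]
finger_gap: -0.001
gripper_force: 0.0
```

Call:
send_rows(commands="0 0 -0.03 0.15 0;0 0 -0.03 0.15 0;0 0 -0.03 0.15 0;0 0 0 0 0")

```text
t: 20.98
tcp_pos: [0.4871, -0.0905, 0.1261]
tool_rot: [0.615, 0.788, -0.0, -0.0]
force: [-0.4, -0.4, 0.1]
finger_gap: -0.003
gripper_force: 0.6
```

```bash
python3 - <<'E'
from h import *; from bar import pts
s=take('scene','s7');f=pts();s6=load('s6')
g=lambda v:v['pixels'].astype(int).mean(2).astype(int)
for c in (266,284,287): print(c,'s6',g(s6)[178:196,c],'s7',g(s)[178:196,c])
for th in(.15,.2,.25,.3,.35): print(th,[proj(s,f(th,y=y)).round(1) for y in(.034,.02,-.02,-.03)])
print('tip',proj(s,[.4871,-.0905,.118]))
print(g(s)[176:196,262:292])
E
```

```text
266 s6 [182 135 107  60  51  49  44  81 101  98  98  99  98 100  97  98  94  87] s7 [ 82 162 187 150 124 121  92  48  47  40  63  94  99  99 100  97  91  87]
284 s6 [208 187 160 174 175 143 153 122  28  36  27  39 139 156 136 157 164 162] s7 [230 219 201 179 152 142 135 124 162 203 180  75  25  30  15 137 173 163]
287 s6 [224 194 168 156 171 175 162 152 110  22  30  23  67 115 152 166 161 161] s7 [228 235 191 157 150 150 157 161 177 177 172 136  43  26  25  39 135 170]
0.15 [array([263.9, 188.7]), array([268.6, 190. ]), array([282. , 193.7]), array([285.4, 194.6])]
0.2 [array([264.1, 186.7]), array([268.8, 188. ]), array([282.3, 191.7]), array([285.7, 192.7])]
0.25 [array([264.3, 184.7]), array([269., 186.]), array([282.5, 189.7]), array([286. , 190.6])]
0.3 [array([264.6, 182.7]), array([269.3, 184. ]), array([282.8, 187.6]), array([286.3, 188.6])]
0.35 [array([264.9, 180.6]), array([269.6, 181.8]), array([283.2, 185.5]), array([286.7, 186.4])]
tip [275.44163479 187.79077104]
[[100 100 105  58  46  54  62  61  50  47  52  54  51  53  54  51  48  45
  127 218 205 160  92  91  77  83 
[... 1692 characters left out ...]
 82  30  39  35  20  28
   32  34  30  31  25  24  21  43  86 135 115  63]
 [ 98  96  97  97  99  99  96  94 102 154 177 172 134 117 112  74  85  35
   18  25  23  33  30  30  35  26  55 157  77  66]
 [ 98  99  96  98 100  97  90  84 183 180 132 143 146 151 125 156 132 120
  124 101  68  41  15  25  26  25  77 151  67  73]
 [ 95 100  98 100  97  90  83 150 215 201 155 140 138 142 102 184 138 152
  161 151 142 138 137 105  33  39  93 126  60  85]
 [ 98  97  99 100  91  85  99 202 207 206 159 134 136 136 106 176 150 144
  154 158 166 171 173 159 135 135 124  87  65  98]
 [ 99  97  95  94  87  81 189 215 211 185 130 132 135 136 121 166 163 142
  152 155 161 163 163 167 168 170 143  71  74  97]]
```

Call:
send_rows(commands="0 0 -0.02 0.15 0;0 0 -0.02 0.15 0;0 0 0 0.15 0")

```text
t: 21.28
tcp_pos: [0.4863, -0.0905, 0.1172]
tool_rot: [0.615, 0.788, -0.0, -0.001]
force: [-3.0, -0.8, 4.4]
finger_gap: -0.004
gripper_force: 2.3
```

Call:
send_rows(commands="0 0 0 0.1 0;0 0 0 0.1 0;0 0 0 0.1 0")

```text
t: 21.53
tcp_pos: [0.4862, -0.0904, 0.1112]
tool_rot: [0.615, 0.788, -0.0, -0.001]
force: [-4.6, -2.0, 6.3]
finger_gap: 0.001
gripper_force: 2.8
```

Call:
send_rows(commands="0 0 0 0.1 0;0 0 0 0.1 0")

```text
t: 21.7
tcp_pos: [0.4861, -0.0903, 0.1072]
tool_rot: [0.615, 0.788, -0.0, -0.001]
force: [-4.1, -2.5, 5.3]
finger_gap: 0.002
gripper_force: 2.9
```

Call:
send_rows(commands="0 0 -0.06 0.1 0")

```text
t: 21.78
tcp_pos: [0.4858, -0.0905, 0.1053]
tool_rot: [0.616, 0.788, 0.0, -0.0]
force: [-0.7, 2.0, 4.9]
finger_gap: 0.001
gripper_force: 2.6
```

Call:
send_rows(commands="0 0 -0.03 0.1 0")

```text
t: 21.87
tcp_pos: [0.4857, -0.0905, 0.1034]
tool_rot: [0.616, 0.788, 0.001, 0.0]
force: [-0.8, 2.2, 4.5]
finger_gap: 0.001
gripper_force: 2.6
```

```bash
python3 n.py; python3 - <<'E'
from h import *; from bar import pts
s=take('scene','s8');f=pts()
g=lambda v:v['pixels'].astype(int).mean(2).astype(int)
for c in (266,284): print(c,g(s)[178:204,c])
for th in(-.05,0,.05,.1,.15): print(th,[proj(s,f(th,y=y)).round(1) for y in(.034,.02,-.02,-.03)])
E
```

```text
t 21.8667 p [ 0.4857 -0.0905  0.1034] y heading 13.97 z [ 0.001  0.001 -1.   ] F [-0.79  2.22  4.46] gap 0.10718773234368441 2.6099790818989277 q [-0.41  0.58  1.88  0.    0.69 -0.66]
266 [118 120 102  80  64  45  48 142 162 127 124 116  93  66  43  42  33  72
  86 100 188 224 210 199 197 204]
284 [ 91  98 204 237 223 208 188 159 127 150 200 198 164 164 149 123 153 160
 104  25  39  31  77  99  91  91]
-0.05 [array([263.7, 195.8]), array([268.2, 197.1]), array([281.5, 200.9]), array([284.9, 201.8])]
0 [array([263.7, 194.1]), array([268.3, 195.4]), array([281.6, 199.2]), array([284.9, 200.1])]
0.05 [array([263.7, 192.4]), array([268.3, 193.7]), array([281.7, 197.4]), array([285.1, 198.4])]
0.1 [array([263.8, 190.6]), array([268.4, 191.9]), array([281.8, 195.6]), array([285.2, 196.5])]
0.15 [array([263.9, 188.7]), array([268.6, 190. ]), array([282. , 193.7]), array([285.4, 194.6])]
```

Call:
send_rows(commands="0 0 0 0.07 0;0 0 0 0.07 0")

```text
t: 22.08
tcp_pos: [0.4855, -0.0906, 0.1007]
tool_rot: [0.616, 0.788, 0.0, 0.0]
force: [-1.8, 0.8, 5.2]
finger_gap: -0.002
gripper_force: 2.7
```

Call:
send_rows(commands="0 0 0 0.07 0;0 0 0 0.07 0")

```text
t: 22.25
tcp_pos: [0.4854, -0.0906, 0.0979]
tool_rot: [0.616, 0.788, 0.0, -0.0]
force: [-1.8, 1.3, 5.1]
finger_gap: 0.001
gripper_force: 2.8
```

Call:
send_rows(commands="0 0 0 0.07 0;0 0 0 0.07 0")

```text
t: 22.42
tcp_pos: [0.4853, -0.0906, 0.0951]
tool_rot: [0.616, 0.788, 0.0, -0.0]
force: [-2.7, 0.6, 6.0]
finger_gap: 0.003
gripper_force: 2.8
```

Call:
send_rows(commands="0 0 0 0.07 0;0 0 0 0.07 0")

```text
t: 22.58
tcp_pos: [0.4853, -0.0906, 0.0923]
tool_rot: [0.616, 0.788, 0.0, -0.0]
force: [-3.0, 0.1, 6.0]
finger_gap: -0.0
gripper_force: 2.9
```

Call:
send_rows(commands="0 0 0 0.07 0;0 0 0 0.07 0")

```text
t: 22.75
tcp_pos: [0.4853, -0.0906, 0.0895]
tool_rot: [0.616, 0.788, 0.0, -0.0]
force: [-2.7, 1.2, 6.2]
finger_gap: 0.007
gripper_force: 2.9
```

Call:
send_rows(commands="0 0 0 0.07 0;0 0 0 0.07 0")

```text
t: 22.92
tcp_pos: [0.4854, -0.0906, 0.0869]
tool_rot: [0.616, 0.788, 0.0, 0.0]
force: [-2.1, 1.0, 9.0]
finger_gap: 0.001
gripper_force: 4.6
```

Call:
send_rows(commands="0 0 0 0.04 0;0 0 0 0 0")

```text
t: 23.08
tcp_pos: [0.4855, -0.0906, 0.0862]
tool_rot: [0.616, 0.788, 0.0, 0.0]
force: [-2.5, 1.1, 7.7]
finger_gap: 0.001
gripper_force: 3.8
```

Call:
send_rows(commands="0 0 0 0.03 0;0 0 0 0 0")

```text
t: 23.25
tcp_pos: [0.4855, -0.0906, 0.0859]
tool_rot: [0.616, 0.788, 0.0, 0.0]
force: [-3.5, 1.5, 10.3]
finger_gap: -0.001
gripper_force: 4.8
```

Call:
send_rows(commands="0 0 0 0.04 0;0 0 0 0 0")

```text
t: 23.42
tcp_pos: [0.4856, -0.0906, 0.0853]
tool_rot: [0.616, 0.788, 0.0, 0.0]
force: [-3.9, 2.2, 11.9]
finger_gap: 0.001
gripper_force: 5.7
```

Call:
send_rows(commands="0 0 0 0.04 0;0 0 0 0 0")

```text
t: 23.58
tcp_pos: [0.4856, -0.0905, 0.0847]
tool_rot: [0.616, 0.788, 0.0, 0.0]
force: [-2.9, 1.5, 13.2]
finger_gap: -0.001
gripper_force: 6.6
```

Call:
send_rows(commands="0 0 0 0.04 0;0 0 0 0 0")

```text
t: 23.75
tcp_pos: [0.4856, -0.0906, 0.0841]
tool_rot: [0.616, 0.788, 0.0, 0.0]
force: [-2.5, 2.4, 15.6]
finger_gap: 0.0
gripper_force: 7.6
```

Call:
send_rows(commands="0 0 0 0.02 0;0 0 0 0 0;0 0 0 0 0;0 0 0 0 0")

```text
t: 24.08
tcp_pos: [0.4856, -0.0905, 0.0839]
tool_rot: [0.616, 0.788, 0.001, 0.001]
force: [-3.4, 2.4, 16.7]
finger_gap: 0.001
gripper_force: 8.4
```

Call:
send_rows(commands="0 0 0 0 0;0 0 0 0 0;0 0 0 0 0;0 0 0 0 0;0 0 0 -0.1 0;0 0 0 -0.2 0;0 0 0 -0.5 0;0 0 0 -1 0;0 0 0 -1 0;0 0 0 -1 0;0 0 0 -0.5 0;0 0 0 0 0;0 0 0 0 0;0 0 0 0 0;0 0 0 0 0;0 0 0 0 0")

```text
t: 25.42
tcp_pos: [0.4847, -0.0908, 0.1676]
tool_rot: [0.615, 0.788, -0.0, -0.001]
force: [-0.8, 1.0, -0.2]
finger_gap: -0.001
gripper_force: 0.0
```

```bash
python3 n.py; python3 - <<'E'
from h import *; from bar import pts
s=take('scene','s9');f=pts()
g=lambda v:v['pixels'].astype(int).mean(2).astype(int)
for c in (266,270,276,282): print(c,g(s)[188:210,c])
for th in(-.15,-.1,-.05,0,): print(th,[proj(s,f(th,y=y)).round(1) for y in(.028,.015,-.004,-.022)])
E
```

```text
t 25.4167 p [ 0.4847 -0.0908  0.1676] y heading 14.03 z [-0.002  0.001 -1.   ] F [-0.76  1.02 -0.19] gap -0.07463603571926196 0.0 q [-0.41  0.46  1.83  0.    0.85 -0.66]
266 [205 198 146 121 122 109 100  79  53  43  31 151 205 205 197 204 212 191
 135 125 179 176]
270 [ 92  90  90 102 184 217 210 219 193  68  36  34  55 129 157 153 151 153
 131 146 191 203]
276 [138 140 140 139 113  84  82  87  93  99  77  45  45  39  59  90  93  91
  91  89  82 113]
282 [122 147 186 183 162 163 138 122 155 161 149 131  95  45  46  35  75  97
  92  91  91  88]
-0.15 [array([265.7, 199.4]), array([270. , 200.6]), array([276.2, 202.4]), array([282.2, 204.1])]
-0.1 [array([265.7, 197.9]), array([269.9, 199.1]), array([276.2, 200.9]), array([282.1, 202.6])]
-0.05 [array([265.6, 196.4]), array([269.9, 197.6]), array([276.2, 199.3]), array([282.2, 201. ])]
0 [array([265.6, 194.7]), array([269.9, 195.9]), array([276.2, 197.7]), array([282.2, 199.4])]
```

```bash
python3 -c "from station import sign_off;print(sign_off())"
```

```text
the job is handed in; nothing more can be done
None
```

I stood the cartridge in the pocket and pressed the clamp down onto the stop with about 17 N at the bar. The clamp stayed closed at about -0.09 rad (measured in the last camera image), the arm is clear, and I handed the job in at about 25 s; no verdict came back.

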